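Clamp the toe housing with the click wrench

TASK

Set the green toe housing flat on the turntable between the clamp's jaw and its fixed fence, lengthwise across the gap and centred on the jaw, then swing the wrench handle clockwise (seen from above) to tighten the clamp until the handle breaks over at its hinge. Stop at the click, do not force the handle on to its stop or crush the housing; ease off and let go so that the handle springs straight again with the housing left clamped. Leave the other things on the bench alone.

Things in the scene. Friction and masses are not known exactly. Their poses are not given: they have to be found in the camera images.
- housing_mid (a point): Centre of the loose green toe housing, 20 mm above its underside. A block 46 mm wide (its x), 64 mm long (its y), 30 mm high, with a full-width step on top (34 mm long, shifted 8 mm to -y) making it 40 mm high; 0.13 to 0.25 kg; z up. Gripped across its 46 mm width; clamped on its 46 mm wide ends, either end to the fence.
- bed (a point): Point on the flat top of the cast aluminium turntable (round, 260 mm across, 20 mm high, fixed), where the middle of the housing's underside is to be set; 35 mm from the plate's centre. y points along the clamp from jaw to fence, z up. The fence's face is 40 mm away at +y; the fence is 42 mm wide (x), 20 mm thick, 30 mm high above the plate. The jaw is at -y.
- jaw: Sliding aluminium jaw, 42 wide (x), 26 thick (y), 29 mm high over the plate. Origin: foot of the face that presses the housing; y points to the fence. Gap to the fence at the start 74 to 80 mm. Turning the wrench clockwise closes it 25 mm per rad. Tightened to the click it presses about 65 N; above 130 N it crushes the housing. It stays where it is left by friction.
- post_top (a point): Point on the wrench's vertical turning axis, at the height of the handle's centre line (73 mm above the bench), 110 mm from the bed point on the jaw's side. Its x axis points along the wrench head from the turning axis to the break-over hinge, 45 mm away. Post and head are 40 mm across and reach 90 mm above the bench.
- wrench_grip (a point): Middle of the wrench's level black rubber grip (26 mm thick, 85 mm long; shank 16 mm), on its centre line, 125 mm from the hinge, 170 mm from the turning axis; x points outwards, z up. Turning takes 5 to 7 N here; when the jaw bears on the housing it climbs to about 13 N and the handle breaks over, then about 2 N more up to the hinge's stop, then steeply.
- wrench (a joint): Angle of the break-over hinge of the wrench (rad): 0 straight, growing as the handle breaks over clockwise at the set torque, stop at 0.24. A spring straightens it when the load is taken off. Damped: quick turning adds torque (1 N m per rad/s).
- collar: Bystander: brass drill stop collar, ring 32 mm across, 14 mm high; origin at its underside.
- brake_arms: Bystander: pair of white brake arms, a U-shaped bar about 130 mm long, up to 80 mm wide and 10 mm high, lying flat; origin near its middle.
- scraper: Bystander: heavy steel scraper blade, 60 x 130 x 5 mm, lying flat; origin at the centre of its underside.
Mind the look-alikes: they are no part of the job. There is more than one size of the part that bears housing_mid; the job needs the middle-sized.

How it is judged:
On the way, in this order (a step that is already met when the one before it is completed fails the run):
1. The housing stands flat on the turntable between jaw and fence, lengthwise across the gap, released (x of housing_mid in the frame of bed between -0.012 and 0.012 m and y of housing_mid in the frame of bed between -0.012 and 0.012 m and z of housing_mid in the frame of bed between 0.016 and 0.024 m and angle between the y axis of housing_mid and the y axis of bed, either way round below 0.25 rad and contact force between the fingers and housing below 0.5 N), for 0.2 s.
2. The wrench breaks over at its hinge with the jaw pressing on the housing (value of joint wrench above 0.05 rad and contact force between jaw and housing above 30 N), for 0.1 s.
At the end, for the whole second after the job is handed in: The housing rests flat on the turntable (height within 4 mm), square (0.06 rad) and tight between jaw and fence (within 4 mm of touching the fence, at most 13 mm off the jaw's middle), at rest, pressed by the jaw with more than 12 N; the wrench is let go and straight again (under 0.03 rad) (value of joint wrench below 0.03 rad and contact force between jaw and housing above 12 N and x of housing_mid in the frame of bed between -0.013 and 0.013 m and y of housing_mid in the frame of bed between 0.004 and 0.012 m and z of housing_mid in the frame of bed between 0.016 and 0.024 m and angle between housing_mid's own z axis and vertical below 0.06 rad and angle between the y axis of housing_mid and the y axis of bed, either way round below 0.06 rad and linear speed of housing below 0.01 m/s).
It fails at once if the housing is crushed: the clamp presses it with more than 130 N (the handle was forced on past its click) (contact force between jaw and housing above 130 N).
It fails at once if the handle is forced on to the stop of its break-over hinge (value of joint wrench above 0.236 rad).
It fails at once if a bystander is pushed away by more than 20 mm (distance of any of collar, brake_arms, scraper from where it was at the start of the episode above 0.02 m).
It also fails if it takes over 61 s, if anything falls off the work surface, if the arm or the gripper's body presses on something with over 40 N, if the wrist force passes 120 N, or if a joint passes its speed limit or range.

ROBOT

A 6-joint arm with a two-finger parallel gripper is mounted at the origin on the work surface. World frame = base frame: x ahead of the robot, y to its left, z up, the work surface at z = 0. Lengths are in m, angles in rad, forces in N, time in s.
With the tool pointing down it reaches from about 0.425 to 0.95 m from the base axis. Payload 3.5 kg.
Tool frame: the origin (TCP) lies at the very end of the fingers, on their centre line; the grasp point (between the pads) lies ctrl.tcp_to_grasp behind it (ctrl.tcp_to_grasp is the distance from the TCP to the grasp point, in m); z points along the fingers, y is the line along which they close (so a half turn about z gives the same grasp; the last joint's range is limited). The gripper opens to 85 mm and grips with 20 to 120 N. Pads are 22 mm wide; open, the fingers measure 114 mm over their backs; the gripper's body (76 mm by 85 mm) begins 54 mm behind the grasp point. The pads swing forward as they close: fully open they stand 13 mm farther back than shut.
Start: joints at [1.129, 0.286, 1.577, -0, 1.279, -0.15], TCP at [0.194, 0.646, 0.231] pointing down, gripper open.
Joint ranges: [-2.77, 2.77], [-0.9, 2.22], [0.21, 2.48], [-1.53, 4.67], [0.24, 2.81], [-2.84, 2.84]. Speed limits (rad/s): [2.79, 2.79, 3.14, 3.14, 3.14, 3.14].

INTERFACE

Orientations are given as a unit quaternion [x, y, z, w].
In Python, from plant import ctrl gives the robot as it stands.
- The arm moves only by the shell command python3 -m inch 'ROWS' [FORCE]. ROWS is JSON, a list of rows, each an object with "slide": the shift along the tool's x, y, z in cm, a list of three; "turn": the turn about the tool's z in rad; "grip": the finger opening in cm, from 0 to 8.54. A call has 1 to 20 rows; each row is the pose to reach, as a shift and turn from the pose commanded when the call began, along the tool's axes at that moment; what a row does not reach only later rows make up. A row lasts 1/10 s, in which the tool goes at most 50 mm and 8.59 degrees, less where a joint would pass 70% of its speed; a pose out of reach is approached as far as the arm can. A call with a gripper value outside its range is refused whole. The fingers move at their own pace and stop on an object; FORCE is the grip in N (left out, the last holds). Time passes only in rows, so rows that repeat a pose let the fingers close. It gives the time, the measured TCP pose, the force, the opening and the grip force at its end, in the units of the state.
- ctrl.get_state(): the state, without advancing time (a new reading comes with each control period).
- ctrl.read_camera(name): name is "scene" or "top" or "wrist"; returns (picture, depth): 420x560x3 uint8, red, green, blue; 420x560 float32, m along the optical axis (not along the pixel's ray), 0 where there is no reading.
- ctrl.camera_info(name): a dict with "K" (3x3 intrinsics, pixels), "camera_from_world" (4x4, takes a point from world to camera coordinates); the wrist camera has in their place "T_tool_cam" (4x4, takes a point from camera to tool coordinates, whose origin is the TCP and whose axes are the flange's). Camera axes: x right, y down, z forward; pixel columns grow to the right and rows downward; lengths in m; the calibration is good to about 2 mm. The wrist camera is an equidistant fisheye: a pixel r from the principal point sees the ray r / f radians off the axis. A picture is of the moment at which its call begins: read the wrist's pose just before it. camera_info takes no time and is no camera call.
- ctrl.sign_off(): hands the job in; it is judged then, once.
The state is a dict: "time": time; "qpos": joint angles; "dq": joint speeds; "joint_efforts": joint torques, N m; "eef_pos": TCP position; "tcp_rot": TCP orientation; "contact_force": force on the tool from outside, world axes, zero at the start; "wrist_torque": the same for the moment, N m; "opening": opening from 0.0 (shut) to 1.0 (fully open); "finger_force": force on a finger pad.
Only numpy, scipy, OpenCV 4.12 (cv2) and the standard library are available. Lean on these libraries where they do the work, as an engineer would, in place of code of your own. Each camera call takes 0.05 s, during which the arm holds its last target. There are 200 camera calls.

## Working session

There is one attempt and no reset: what is moved stays moved. The work goes in short steps, Python scripts to look and compute and a shell command to move; the robot and the scene stay as the last step left them, time stands still between calls to the robot, and variables do not carry over. Pictures are saved under pics/ and viewed, at most 15 in all, crops included, and the job is handed in when it is done.

```bash
ls; mkdir -p pics
cat > h.py <<'E'
import numpy as np,cv2
from plant import ctrl
def snap(n,f):
    p,d=ctrl.read_camera(n); cv2.imwrite('pics/'+f+'.png',p[:,:,::-1]); np.save('pics/'+f+'.npy',d); return p,d
def world(n,f,u,v,r=1):
    d=np.load('pics/'+f+'.npy'); i=ctrl.camera_info(n); K=np.array(i['K']); T=np.linalg.inv(i['camera_from_world'])
    w=d[int(v)-r:int(v)+r+1,int(u)-r:int(u)+r+1]; z=np.median(w[w>0])
    return (T@np.r_[np.linalg.inv(K)@[u,v,1]*z,1])[:3]
E
python3 - <<'E'
from h import *
snap('top','top1');snap('scene','sc1')
print(ctrl.camera_info('top'),ctrl.get_state(),ctrl.tcp_to_grasp)
E
```

```text
pics
{'K': array([[390.14072085,   0.        , 272.91028241],
       [  0.        , 390.14072085, 208.41127524],
       [  0.        ,   0.        ,   1.        ]]), 'camera_from_world': array([[-0.02834198, -0.99959483,  0.00262819,  0.09802803],
       [-0.99677924,  0.02806463, -0.07512334,  0.54756074],
       [ 0.07501914, -0.00474887, -0.99717079,  1.01332425],
       [ 0.        ,  0.        ,  0.        ,  1.        ]])} {'time': 0.1, 'qpos': array([ 1.12900226e+00,  2.87115560e-01,  1.57805342e+00,  1.30556914e-05,
        1.27862000e+00, -1.49996183e-01]), 'dq': array([ 0.00062274, -0.00096385, -0.00322027,  0.00159183, -0.00012009,
       -0.00069913]), 'joint_efforts': array([ 4.46741169e-04, -4.07293975e+01, -2.93700010e+01, -1.09538296e-04,
        3.35039513e-03, -1.68842843e-05]), 'eef_pos': array([0.19388373, 0.64592112, 0.2300475 ]), 'tcp_rot': array([ 1.45383659e-01,  9.89374745e-01, -1.04861303e-03, -3.26196705e-04]), 'contact_force': array([-0.02452214,  1.16168866,  0.92762558]), 'wrist_torque': array([ 0.04352004,  0.01456074, -0.00843257]), 'finger_force': 0.0, 'opening': 0.999189496143705} 0.0187
```

View pics/top1.png

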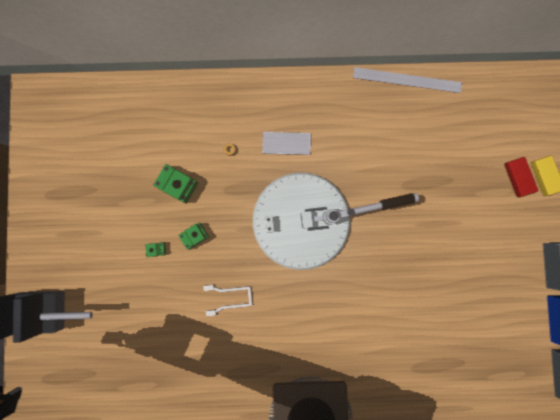

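View pics/sc1.png

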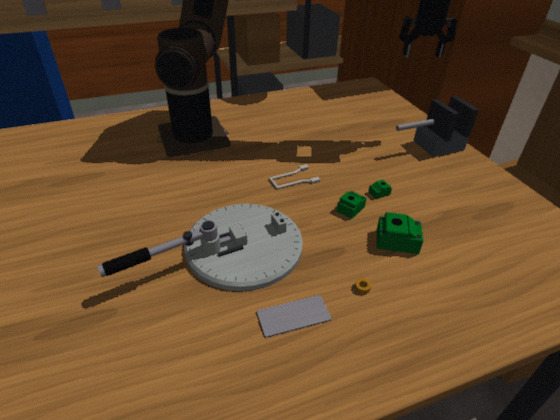

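Top picture: the candidates for the housing are the green parts at (176,184) large, (194,235) middle and (155,250) small. I choose (194,235). The fence is at (273,223), the jaw at (309,219), the post at (334,215) and the grip at (398,202). Next is one close crop of the greens and one of the clamp.

Run:
```python
from h import *
p=cv2.imread('pics/top1.png')
a=cv2.resize(p[160:270,140:240],None,fx=5,fy=5,interpolation=2)
b=cv2.resize(p[165:275,245:425],None,fx=4.4,fy=4.4,interpolation=2)
cv2.imwrite('pics/ca.png',a);cv2.imwrite('pics/cb.png',b)
for n,u,v in [('L',176,184),('M',194,236),('S',155,250),('plate',265,200),('fence',273,223),('jaw',309,219),('post',334,215),('grip',398,202),('table',220,200)]: print(n,world('top','top1',u,v).round(4))
# green segmentation: top points in world
hsv=cv2.cvtColor(p,cv2.COLOR_BGR2HSV); m=cv2.inRange(hsv,(40,120,30),(80,255,255))
n,l,s,c=cv2.connectedComponentsWithStats(m)
for k in range(1,n):
    if s[k,4]<50: continue
    vs,us=np.where(l==k); P=np.array([world('top','top1',u,v,0) for u,v in zip(us,vs)])
    for lo,hi in [(.008,.02),(.02,.034),(.034,.06),(.06,.1)]:
        q=P[(P[:,2]>lo)&(P[:,2]<hi)]
        if len(q)>15:
            r=cv2.minAreaRect(q[:,:2].astype(np.float32)*1000); print(c[k].round(),lo,len(q),np.median(q[:,2]).round(4),np.round(r[0],1),np.round(r[1],1),round(r[2],1))
```

```text
L [0.6172 0.3296 0.0568]
M [0.4829 0.2886 0.0397]
S [0.4495 0.393  0.028 ]
plate [0.5733 0.1029 0.0182]
fence [0.5115 0.0834 0.0201]
jaw [ 0.5181 -0.0095  0.0474]
post [ 0.5243 -0.0674  0.0901]
grip [ 0.5525 -0.2289  0.0848]
table [0.5785 0.2249 0.    ]
[173. 182.] 0.034 551 0.0558 [622.7 337.1] [88.6 62.3] 60.9
[192. 236.] 0.02 31 0.0302 [487.7 296.5] [31.5 57.3] 50.8
[192. 236.] 0.034 205 0.0387 [483.6 292.7] [41.7 44.7] 30.2
[154. 249.] 0.02 104 0.0281 [452.2 394.1] [28.1 39.1] 9.7
  return _methods._mean(a, axis=axis, dtype=dtype,
  ret = ret.dtype.type(ret / rcount)
```

View pics/ca.png

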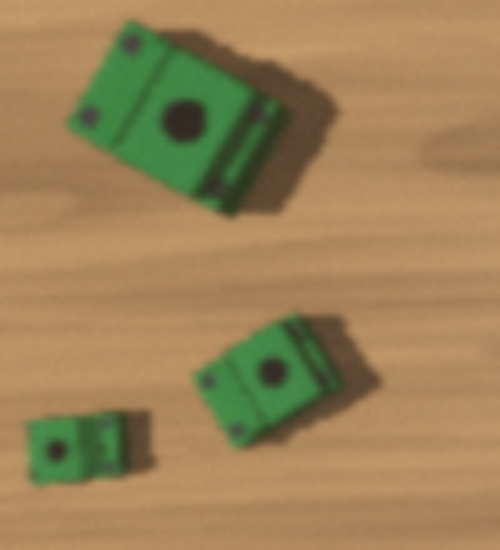

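View pics/cb.png

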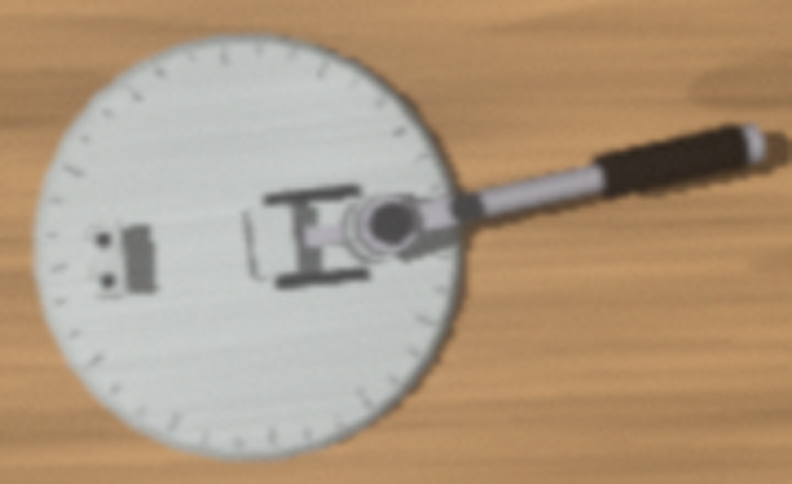

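The crops confirm it: the middle part is the block of about 46×64 with two step levels, 30 and 40 mm. Its long axis runs from (195,378)-(237,447), the wide 30 mm shelf (+y end), to (343,385)-(296,317). In the clamp crop, the fence top is at about (105,260), the jaw's face at about x=250, the post at (392,222), the hinge at (467,207) and the grip at (675,160). Now I will fit the poses.

```bash
cat >> h.py <<'E'
def plane(u,v,z,n='top'):
    i=ctrl.camera_info(n); T=np.linalg.inv(i['camera_from_world']); r=T[:3,:3]@np.linalg.inv(i['K'])@[u,v,1]
    return T[:3,3]+r*(z-T[2,3])/r[2]
def go(x,y,z,ax):
    "slide (cm) and turn (rad) to TCP x,y,z with finger line (tool y) along world angle ax"
    from scipy.spatial.transform import Rotation as R
    s=ctrl.get_state(); M=R.from_quat(s['tcp_rot']).as_matrix(); d=M.T@(np.array([x,y,z])-s['eef_pos'])*100
    cur=np.arctan2(M[1,1],M[0,1]); t=-(ax-cur); t=(t+np.pi/2)%np.pi-np.pi/2
    print('slide',d.round(2),'turn',round(t,3),'rows>=',np.ceil(max(np.linalg.norm(d)/5,abs(t)/.15)),'q6',s['qpos'][5].round(2))
E
python3 - <<'E'
from h import *
A=lambda u,v,z: plane(140+(u+.5)/5-.5,160+(v+.5)/5-.5,z)
B=lambda u,v,z: plane(245+(u+.5)/4.4-.5,165+(v+.5)/4.4-.5,z)
c=[A(195,378,.03),A(237,447,.03),A(343,385,.03),A(296,317,.03)]
print('housing corners',np.round(c,4)); e=[(c[0]+c[1])/2,(c[2]+c[3])/2]
print('len',np.linalg.norm(e[0]-e[1]),'w',np.linalg.norm(c[0]-c[1]),np.linalg.norm(c[2]-c[3]),'mid',(e[0]+e[1])/2,'yaxis deg',np.degrees(np.arctan2(*(e[0]-e[1])[[1,0]])))
print('hole',A(272,373,.04))
d=np.load('pics/top1.npy')
vs,us=np.mgrid[165:275,245:425]; P=np.array([world('top','top1',u,v,0) if d[v,u]>0 else [0,0,0] for u,v in zip(us.ravel(),vs.ravel())])
pl=P[(abs(P[:,2]-.02)<.006)&(P[:,1]>-.13)]; ctr,rad=cv2.minEnclosingCircle(pl[:,:2].astype(np.float32)); print('plate',ctr,rad)
for n,lo,hi,y0,y1 in [('fence',.042,.056,.05,.15),('jaw',.042,.056,-.04,.04),('post',.084,.096,-.1,-.04),('grip',.066,.096,-.32,-.17)]:
    q=P[(P[:,2]>lo)&(P[:,2]<hi)&(P[:,1]>y0)&(P[:,1]<y1)]
    r=cv2.minAreaRect(q[:,:2].astype(np.float32)*1000); print(n,len(q),np.median(q,0).round(4),np.round(r[0],1),np.round(r[1],1),round(r[2],1))
print('post',B(392,222,.09),'hinge',B(467,207,.075),'fence holes',B(103,240,.05),B(107,282,.05),'jaw face',B(247,212,.049),B(256,278,.049),'platecentre',B(250,247,.02),'grip ends',B(603,176,.073),B(748,142,.073))
E
```

```text
housing corners [[0.4862 0.3306 0.03  ]
 [0.4498 0.3091 0.03  ]
 [0.4804 0.2535 0.03  ]
 [0.5166 0.2775 0.03  ]]
len 0.062356709895140604 w 0.042322171490768314 0.043429874815823104 mid [0.48324422 0.29268577 0.03      ] yaxis deg 119.27709942366526
hole [0.48754867 0.28844118 0.04      ]Traceback (most recent call last):
  File "<stdin>", line 9, in <module>
  File "h.py", line 6, in world
    d=np.load('pics/'+f+'.npy'); i=ctrl.camera_info(n); K=np.array(i['K']); T=np.linalg.inv(i['camera_from_world'])
                                   ~~~~~~~~~~~~~~~~^^^
ValueError: time passes only in moves, steps and waits
```

Run:
```python
from h import *
i=ctrl.camera_info('top'); K=np.array(i['K']); T=np.linalg.inv(i['camera_from_world'])
def W(u,v,d): return (T@np.vstack([np.linalg.inv(K)@np.array([u,v,1+0*u])*d,1+0*d]))[:3].T
def B(u,v,z):
    r=T[:3,:3]@np.linalg.inv(K)@[245+(u+.5)/4.4-.5,165+(v+.5)/4.4-.5,1]; return (T[:3,3]+r*(z-T[2,3])/r[2]).round(4)
d=np.load('pics/top1.npy')
vs,us=np.mgrid[165:275,245:425]; dd=d[165:275,245:425].ravel(); P=W(us.ravel().astype(float),vs.ravel().astype(float),dd)[dd>0]
pl=P[(abs(P[:,2]-.02)<.006)&(P[:,1]>-.13)]; ctr,rad=cv2.minEnclosingCircle(pl[:,:2].astype(np.float32)); print('plate',ctr,rad)
for n,lo,hi,y0,y1 in [('fence',.042,.056,.05,.15),('jaw',.042,.056,-.04,.04),('post',.084,.096,-.1,-.04),('grip',.066,.096,-.32,-.17)]:
    q=P[(P[:,2]>lo)&(P[:,2]<hi)&(P[:,1]>y0)&(P[:,1]<y1)]
    if len(q)>5: r=cv2.minAreaRect(q[:,:2].astype(np.float32)*1000); print(n,len(q),np.median(q,0).round(4),np.round(r[0],1),np.round(r[1],1),round(r[2],1))
print('post',B(392,222,.09),'hinge',B(467,207,.075),'fence holes',B(103,240,.05),B(107,282,.05),'jaw face',B(247,212,.049),B(256,278,.049),'platecentre',B(250,247,.02),'grip ends',B(603,176,.073),B(748,142,.073))
from h import go
go(.484,.2925,.12,np.radians(119.3-90))
```

```text
plate (0.5166274905204773, 0.009821511805057526) 0.12930406630039215
fence 124 [0.5085 0.0941 0.0496] [508.9  94.5] [41.8 19.8] 5.5
jaw 168 [ 0.5181 -0.002   0.0484] [517.5  -2.3] [41.8 26.7] 6.0
post 118 [ 0.5242 -0.0646  0.0881] [524.1 -64.7] [30.7 31. ] 55.2
grip 425 [ 0.5544 -0.2246  0.0825] [ 554.1 -223.9] [ 26.4 111.4] 10.8
post [ 0.5242 -0.0667  0.09  ] hinge [ 0.5323 -0.1122  0.075 ] fence holes [0.5206 0.096  0.05  ] [0.496  0.0943 0.05  ] jaw face [0.5346 0.0113 0.049 ] [0.4959 0.0074 0.049 ] platecentre [0.5153 0.008  0.02  ] grip ends [ 0.548  -0.1913  0.073 ] [ 0.5652 -0.2754  0.073 ]
slide [-37.96 -25.48  11.05] turn 0.768 rows>= 10.0 q6 -0.15
```

```bash
python3 -m inch '[{"slide":[-37.9,-25.4,8],"turn":0.768,"grip":8.5},{"slide":[-37.9,-25.4,8],"turn":0.768,"grip":8.5},{"slide":[-37.9,-25.4,8],"turn":0.768,"grip":8.5},{"slide":[-37.9,-25.4,8],"turn":0.768,"grip":8.5},{"slide":[-37.9,-25.4,8],"turn":0.768,"grip":8.5},{"slide":[-37.9,-25.4,8],"turn":0.768,"grip":8.5},{"slide":[-37.9,-25.4,8],"turn":0.768,"grip":8.5},{"slide":[-37.9,-25.4,8],"turn":0.768,"grip":8.5},{"slide":[-37.9,-25.4,8],"turn":0.768,"grip":8.5},{"slide":[-37.9,-25.4,8],"turn":0.768,"grip":8.5},{"slide":[-37.9,-25.4,8],"turn":0.768,"grip":8.5},{"slide":[-37.9,-25.4,8],"turn":0.768,"grip":8.5},{"slide":[-37.9,-25.4,8],"turn":0.768,"grip":8.5}]'
python3 - <<'E'
from h import *
go(.4835,.2935,.005,np.radians(29.3)); snap('wrist','w1'); snap('top','top2'); print(ctrl.camera_info('wrist'), ctrl.get_state()['tcp_rot'])
E
```

```text
time: 1.4
eef_pos: [0.4832, 0.2955, 0.1515]
tcp_rot: [0.505, 0.863, 0.0, -0.0]
contact_force: [-0.5, 0.1, 0.8]
opening: 0.996
finger_force: 0.0
slide [-0.19 -0.07 14.65] turn 0.002 rows>= 3.0 q6 -0.14
{'K': array([[325.1922621 ,   0.        , 277.97568753],
       [  0.        , 325.1922621 , 211.29528207],
       [  0.        ,   0.        ,   1.        ]]), 'T_tool_cam': array([[-8.06711205e-04, -9.52169446e-01, -3.05569461e-01,
         7.76194098e-02],
       [ 9.99999658e-01, -8.23151839e-04, -7.50431624e-05,
         6.53186957e-04],
       [-1.80076257e-04, -3.05569417e-01,  9.52169785e-01,
        -1.43172172e-01],
       [ 0.00000000e+00,  0.00000000e+00,  0.00000000e+00,
         1.00000000e+00]])} [5.04441473e-01 8.63445849e-01 2.48294476e-04 7.22452534e-05]
```

View pics/w1.png

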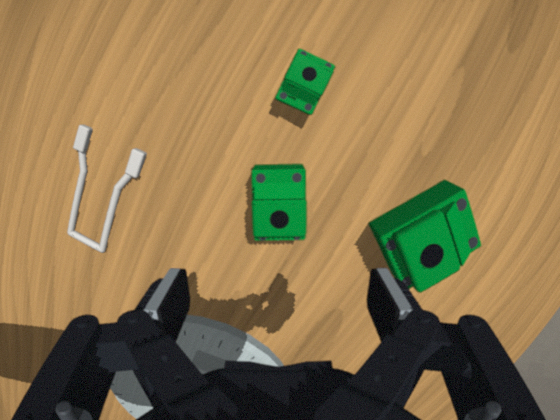

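Wrist picture: the middle housing is at (279,203), with its +y shelf edge at row 165 and the near step edge at row 240. The large one lies to the right, with its near corner at (370,225). I'll cross-check the centre and the clearance.

```bash
cat >> h.py <<'E'
def wpt(u,v,z):
    "wrist pixel -> world point at height z, now"
    from scipy.spatial.transform import Rotation as R
    i=ctrl.camera_info('wrist'); s=ctrl.get_state(); K=i['K']; C=np.array(i['T_tool_cam']); M=R.from_quat(s['tcp_rot']).as_matrix()
    p=np.array([(u-K[0,2])/K[0,0],(v-K[1,2])/K[1,1]]); th=np.hypot(*p); r=np.r_[p/th*np.sin(th),np.cos(th)] if th>0 else np.array([0,0,1.])
    r=M@C[:3,:3]@r; o=s['eef_pos']+M@C[:3,3]; return o+r*(z-o[2])/r[2]
E
python3 - <<'E'
from h import *
f=[wpt(253,165,.03),wpt(304,165,.03)]; n=[wpt(255,239,.04),wpt(305,239,.04)]
y=np.array([np.cos(np.radians(119.3)),np.sin(np.radians(119.3)),0])
F=sum(f)/2;N=sum(n)/2
print(np.round(f+n,4),np.degrees(np.arctan2(*(F-N)[[1,0]])),'len57?',np.linalg.norm((F-N)[:2]),'w',np.linalg.norm(f[0]-f[1]),np.linalg.norm(n[0]-n[1]))
print('mid est',F-.032*y,N+.025*y,'large corner',wpt(370,225,.05),wpt(385,250,0.03))
E
```

```text
[[0.4498 0.3143 0.03  ]
 [0.4865 0.335  0.03  ]
 [0.481  0.2612 0.04  ]
 [0.518  0.282  0.04  ]] 120.56124038863126 len57? 0.06164287476960115 w 0.04207067481722708 0.04250084435435063
mid est [0.48382805 0.29673398 0.03      ] [0.48727613 0.2933621  0.04      ] large corner [0.55626364 0.32191368 0.05      ] [0.59266281 0.30530539 0.03      ]
```

```bash
python3 -m inch '[{"slide":[-0.15,0.05,5],"turn":-0.01,"grip":8.5},{"slide":[-0.15,0.05,9],"turn":-0.01,"grip":8.5},{"slide":[-0.15,0.05,12],"turn":-0.01,"grip":8.5},{"slide":[-0.15,0.05,14.8],"turn":-0.01,"grip":8.5},{"slide":[-0.15,0.05,14.8],"turn":-0.01,"grip":8.5},{"slide":[-0.15,0.05,14.8],"turn":-0.01,"grip":3},{"slide":[-0.15,0.05,14.8],"turn":-0.01,"grip":3},{"slide":[-0.15,0.05,14.8],"turn":-0.01,"grip":3},{"slide":[-0.15,0.05,14.8],"turn":-0.01,"grip":3},{"slide":[-0.15,0.05,14.8],"turn":-0.01,"grip":3},{"slide":[-0.15,0.05,14.8],"turn":-0.01,"grip":3},{"slide":[-0.15,0.05,14.8],"turn":-0.01,"grip":3}]' 40
```

```text
time: 2.7
eef_pos: [0.4868, 0.2939, 0.0057]
tcp_rot: [0.501, 0.865, 0.002, 0.001]
contact_force: [-0.9, 0.9, 6.3]
opening: 0.53
finger_force: 43.0
```

```bash
python3 -m inch '[{"slide":[0,0,-2],"turn":0,"grip":3},{"slide":[0,0,-5],"turn":0,"grip":3},{"slide":[0,0,-9],"turn":0,"grip":3},{"slide":[0,0,-12],"turn":0,"grip":3},{"slide":[0,0,-12],"turn":0,"grip":3},{"slide":[0,0,-12],"turn":0,"grip":3}]'
python3 - <<'E'
from h import *
snap('wrist','w2'); go(.5133,.0472,.12,np.radians(5.5))
E
```

```text
time: 3.3
eef_pos: [0.485, 0.293, 0.1233]
tcp_rot: [0.501, 0.865, 0.0, 0.0]
contact_force: [-0.3, -0.5, -3.7]
opening: 0.538
finger_force: 42.3
slide [-22.74  -9.67   0.19] turn 0.425 rows>= 5.0 q6 -0.16
```

View pics/w2.png

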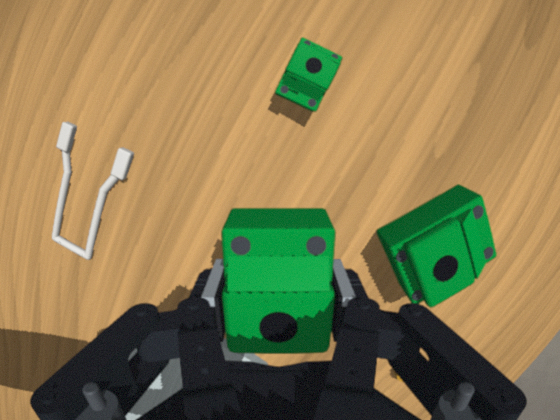

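Wrist picture: the housing is held level between the pads. The +y end top edge is at about row 230, the step's top runs from row 292 to row 352, and the centre column is 278. I'll work out the offset of the housing from the tool.

Run:
```python
from h import *
from scipy.spatial.transform import Rotation as R
s=ctrl.get_state(); M=R.from_quat(s['tcp_rot']).as_matrix(); z=s['eef_pos'][2]
p,d=cv2.imread('pics/w2.png'),None
print(p[200:360:3,262,1].tolist())
for n,u,v,h,yy in [('end bottom',278,210,-.0057,32),('end top',278,231,.0243,32),('step front',278,292,.0343,9),('step back',278,352,.0343,-25)]:
    q=M.T@(wpt(u,v,z+h)-s['eef_pos'])*1000; print(n,q.round(1),'offset x',(q[0]-yy).round(1))
```

```text
[154, 157, 154, 105, 104, 105, 109, 111, 111, 109, 160, 155, 154, 156, 155, 155, 154, 154, 158, 165, 169, 166, 168, 168, 170, 166, 167, 167, 169, 169, 165, 122, 157, 154, 151, 153, 153, 153, 155, 134, 38, 26, 33, 20, 34, 72, 89, 80, 82, 74, 80, 106, 163, 153]
end bottom [30.5  0.6  5.7] offset x -1.5
end top [ 31.3   0.6 -24.3] offset x -0.7
step front [  9.6   0.6 -34.3] offset x 0.6
step back [-22.4   0.6 -34.3] offset x 2.6
```

```bash
python3 -m inch '[{"slide":[-4.5,-1.9,0],"turn":0.14,"grip":3},{"slide":[-9,-3.8,0],"turn":0.28,"grip":3},{"slide":[-13.5,-5.7,0],"turn":0.425,"grip":3},{"slide":[-18,-7.7,0],"turn":0.425,"grip":3},{"slide":[-22.7,-9.7,0],"turn":0.425,"grip":3},{"slide":[-22.7,-9.7,0],"turn":0.425,"grip":3},{"slide":[-22.7,-9.7,0],"turn":0.425,"grip":3},{"slide":[-22.7,-9.7,0],"turn":0.425,"grip":3},{"slide":[-22.7,-9.7,0],"turn":0.425,"grip":3}]'
python3 - <<'E'
from h import *
go(.5133,.0472,.03,np.radians(5.5)); snap('wrist','w3')
E
```

```text
time: 4.25
eef_pos: [0.5133, 0.0494, 0.1223]
tcp_rot: [0.672, 0.741, -0.0, -0.001]
contact_force: [0.1, -0.0, -2.3]
opening: 0.532
finger_force: 42.2
slide [-0.22 -0.    9.23] turn 0.002 rows>= 2.0 q6 -0.2
```

View pics/w3.png

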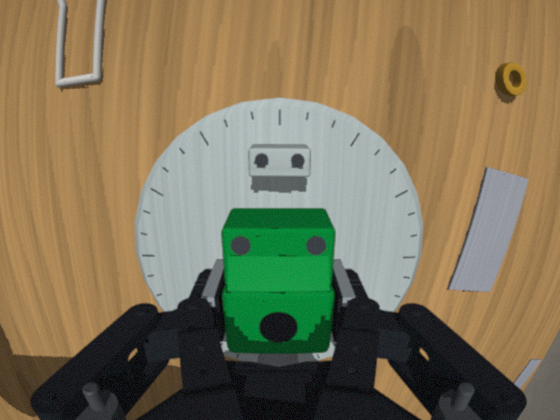

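Wrist picture: the housing is over the plate and square to the fence. The fence top spans (248–310, 145–176), with the collar and scraper well to the right. I'll check the fence position with this view.

Run:
```python
from h import *
for u,v in [(248,176),(310,176),(250,146),(309,146)]: print(wpt(u,v,.05).round(4))
```

```text
[0.4907 0.0812 0.05  ]
[0.5325 0.0853 0.05  ]
[0.4904 0.1018 0.05  ]
[0.5294 0.1056 0.05  ]
```

```bash
python3 -m inch '[{"slide":[-0.25,0.1,3],"turn":0,"grip":3},{"slide":[-0.25,0.1,6],"turn":0,"grip":3},{"slide":[-0.25,0.1,8.5],"turn":0,"grip":3},{"slide":[-0.25,0.1,9.2],"turn":0,"grip":3},{"slide":[-0.25,0.1,9.5],"turn":0,"grip":3},{"slide":[-0.25,0.1,9.5],"turn":0,"grip":3},{"slide":[-0.25,0.1,9.5],"turn":0,"grip":3}]'
```

```text
time: 5.0
eef_pos: [0.5167, 0.0457, 0.0299]
tcp_rot: [0.672, 0.74, 0.001, 0.001]
contact_force: [-0.4, -0.5, -1.9]
opening: 0.534
finger_force: 42.1
```

```bash
python3 -m inch '[{"slide":[0,0,0.1],"turn":0,"grip":3},{"slide":[0,0,0.1],"turn":0,"grip":3},{"slide":[0,0,0.1],"turn":0,"grip":3}]'
```

```text
time: 5.3
eef_pos: [0.5156, 0.0455, 0.0279]
tcp_rot: [0.672, 0.74, 0.0, 0.0]
contact_force: [0.4, -1.6, -2.3]
opening: 0.532
finger_force: 42.1
```

```bash
python3 -m inch '[{"slide":[0.1,-0.1,0],"turn":0,"grip":3},{"slide":[0.1,-0.1,0.15],"turn":0,"grip":3},{"slide":[0.1,-0.1,0.2],"turn":0,"grip":3},{"slide":[0.1,-0.1,0.2],"turn":0,"grip":3},{"slide":[0.1,-0.1,0.2],"turn":0,"grip":3}]'
```

```text
time: 5.8
eef_pos: [0.5143, 0.0465, 0.0258]
tcp_rot: [0.672, 0.74, -0.0, -0.0]
contact_force: [-2.7, 0.8, 3.4]
opening: 0.534
finger_force: 42.9
```

```bash
python3 -m inch '[{"slide":[0,0,0],"turn":0,"grip":5.5},{"slide":[0,0,0],"turn":0,"grip":6.5},{"slide":[0,0,0],"turn":0,"grip":8},{"slide":[0,0,0],"turn":0,"grip":8},{"slide":[0,0,0],"turn":0,"grip":8},{"slide":[0,0,-3],"turn":0,"grip":8},{"slide":[0,0,-8],"turn":0,"grip":8},{"slide":[0,0,-12],"turn":0,"grip":8},{"slide":[0,0,-12],"turn":0,"grip":8},{"slide":[0,0,-12],"turn":0,"grip":8}]'
python3 - <<'E'
from h import *
snap('wrist','w4'); print(ctrl.get_state()['eef_pos'])
E
```

```text
time: 6.8
eef_pos: [0.515, 0.0464, 0.1467]
tcp_rot: [0.672, 0.74, 0.001, 0.001]
contact_force: [-1.4, 0.1, -0.4]
opening: 0.938
finger_force: 0.0
[0.51380778 0.04649039 0.14488822]
```

View pics/w4.png

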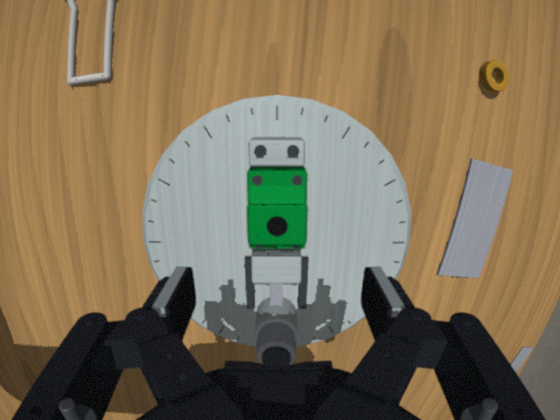

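Wrist picture: the housing, (248–306, 167–248), sits square between the fence (front edge at row 165) and the jaw (face at row 250). Next is the wrench.

Run:
```python
from h import *
for u,v in [(250,165),(307,165)]: print('fence face',wpt(u,v,.05).round(4))
for u,v in [(253,256),(301,256)]: print('jaw face',wpt(u,v,.049).round(4))
print('shelf end',wpt(277,168,.05).round(4))
go(.5566,-.2334,.15,np.radians(11))
```

```text
fence face [0.4903 0.0821 0.05  ]
fence face [0.5324 0.0861 0.05  ]
jaw face [0.4978 0.0078 0.049 ]
jaw face [0.5368 0.0115 0.049 ]
shelf end [0.5105 0.0816 0.05  ]
slide [-28.27   1.58  -0.51] turn -0.096 rows>= 6.0 q6 -0.2
```

```bash
python3 -m inch '[{"slide":[-4,0.2,-1],"turn":0,"grip":4.5},{"slide":[-8.5,0.5,-1],"turn":0,"grip":4.5},{"slide":[-13,0.8,-1],"turn":-0.05,"grip":4.5},{"slide":[-18,1.1,-1],"turn":-0.096,"grip":4.5},{"slide":[-23,1.4,-1],"turn":-0.096,"grip":4.5},{"slide":[-28.3,1.6,-0.5],"turn":-0.096,"grip":4.5},{"slide":[-28.3,1.6,-0.5],"turn":-0.096,"grip":4.5},{"slide":[-28.3,1.6,-0.5],"turn":-0.096,"grip":4.5},{"slide":[-28.3,1.6,-0.5],"turn":-0.096,"grip":4.5}]'
python3 - <<'E'
from h import *
snap('wrist','w5'); go(.5566,-.2334,.05,np.radians(11))
E
```

```text
time: 7.75
eef_pos: [0.5563, -0.2323, 0.1485]
tcp_rot: [0.636, 0.772, -0.0, -0.002]
contact_force: [1.5, 0.2, 0.9]
opening: 0.525
finger_force: 0.0
slide [-0.16 -0.01  9.9 ] turn 0.001 rows>= 2.0 q6 -0.76
```

View pics/w5.png

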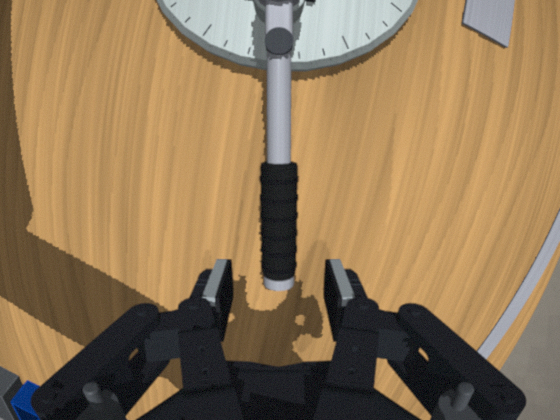

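Wrist picture: the grip (rows 163–280, column 279) is centred between the open pads, and the hinge is at (279,42).

```bash
python3 -m inch '[{"slide":[-0.1,0,3],"turn":0,"grip":4.5},{"slide":[-0.1,0,6],"turn":0,"grip":4.5},{"slide":[-0.1,0,9],"turn":0,"grip":4.5},{"slide":[-0.1,0,9.8],"turn":0,"grip":4.5},{"slide":[-0.1,0,9.8],"turn":0,"grip":4.5},{"slide":[-0.1,0,9.8],"turn":0,"grip":4.5}]'
```

```text
time: 8.4
eef_pos: [0.5585, -0.2345, 0.0538]
tcp_rot: [0.636, 0.772, 0.0, 0.001]
contact_force: [-0.1, 0.7, -0.1]
opening: 0.53
finger_force: 0.0
```

```bash
python3 -m inch '[{"slide":[0,-0.3,0],"turn":0.02,"grip":4.5},{"slide":[0.01,-0.6,0],"turn":0.035,"grip":4.5},{"slide":[0.02,-0.85,0],"turn":0.05,"grip":4.5},{"slide":[0.05,-1.2,0],"turn":0.07,"grip":4.5},{"slide":[0.08,-1.5,0],"turn":0.09,"grip":4.5},{"slide":[0.1,-1.8,0],"turn":0.11,"grip":4.5},{"slide":[0.13,-2.1,0],"turn":0.125,"grip":4.5},{"slide":[0.17,-2.4,0],"turn":0.14,"grip":4.5},{"slide":[0.2,-2.7,0],"turn":0.16,"grip":4.5}]'
```

```text
time: 9.3
eef_pos: [0.5325, -0.2379, 0.0533]
tcp_rot: [0.696, 0.718, 0.002, 0.002]
contact_force: [5.4, 1.9, -0.5]
opening: 0.526
finger_force: 3.1
```

```bash
python3 -m inch '[{"slide":[0,-0.34,0],"turn":0.02,"grip":4.5},{"slide":[0.01,-0.68,0],"turn":0.04,"grip":4.5},{"slide":[0.03,-1.02,0],"turn":0.06,"grip":4.5},{"slide":[0.05,-1.36,0],"turn":0.08,"grip":4.5},{"slide":[0.08,-1.7,0],"turn":0.1,"grip":4.5},{"slide":[0.12,-2.04,0],"turn":0.12,"grip":4.5},{"slide":[0.17,-2.37,0],"turn":0.14,"grip":4.5},{"slide":[0.22,-2.71,0],"turn":0.16,"grip":4.5},{"slide":[0.28,-3.04,0],"turn":0.18,"grip":4.5},{"slide":[0.34,-3.38,0],"turn":0.2,"grip":4.5}]'
python3 -c "
from h import *
s=ctrl.get_state();v=s['eef_pos'][:2]-[.5242,-.0666];print(np.degrees(np.arctan2(v[1],v[0])),np.hypot(*v),s['contact_force'])"
```

```text
time: 10.3
eef_pos: [0.4987, -0.2361, 0.0534]
tcp_rot: [0.765, 0.644, 0.002, 0.003]
contact_force: [6.7, 0.9, -0.9]
opening: 0.525
finger_force: 3.2
-98.53820147143767 0.1714333321953215 [ 6.67138705  0.87928898 -0.91134734]
```

```bash
python3 -m inch '[{"slide":[0,-0.34,0],"turn":0.02,"grip":4.5},{"slide":[0.01,-0.68,0],"turn":0.04,"grip":4.5},{"slide":[0.03,-1.02,0],"turn":0.06,"grip":4.5},{"slide":[0.05,-1.36,0],"turn":0.08,"grip":4.5},{"slide":[0.08,-1.7,0],"turn":0.1,"grip":4.5}]'
```

```text
time: 10.8
eef_pos: [0.4822, -0.2328, 0.0535]
tcp_rot: [0.796, 0.605, 0.002, 0.003]
contact_force: [6.2, 0.6, -1.1]
opening: 0.523
finger_force: 3.2
```

Still in free turning (about 6 N). I'll go on in smaller steps.

```bash
python3 -m inch '[{"slide":[0,-0.25,0],"turn":0.015,"grip":4.5},{"slide":[0.01,-0.5,0],"turn":0.03,"grip":4.5},{"slide":[0.02,-0.76,0],"turn":0.045,"grip":4.5}]'
```

```text
time: 11.1
eef_pos: [0.4751, -0.2308, 0.0535]
tcp_rot: [0.809, 0.587, 0.002, 0.003]
contact_force: [7.9, 0.2, -2.4]
opening: 0.525
finger_force: 4.6
```

```bash
python3 -m inch '[{"slide":[0,-0.2,0],"turn":0.012,"grip":4.5},{"slide":[0.01,-0.4,0],"turn":0.024,"grip":4.5}]'
```

```text
time: 11.3
eef_pos: [0.4731, -0.2299, 0.054]
tcp_rot: [0.816, 0.578, 0.004, 0.005]
contact_force: [12.7, 0.1, -5.7]
opening: 0.526
finger_force: 6.2
```

```bash
python3 -m inch '[{"slide":[0,-0.15,0],"turn":0.01,"grip":4.5},{"slide":[0,-0.3,0],"turn":0.02,"grip":4.5}]'
```

```text
time: 11.5
eef_pos: [0.4705, -0.229, 0.054]
tcp_rot: [0.822, 0.569, 0.004, 0.006]
contact_force: [12.6, -0.4, -4.7]
opening: 0.531
finger_force: 6.2
```

```bash
python3 -m inch '[{"slide":[0,-0.15,0],"turn":0.01,"grip":4.5},{"slide":[0,-0.3,0],"turn":0.02,"grip":4.5}]'
```

```text
time: 11.7
eef_pos: [0.4677, -0.2281, 0.054]
tcp_rot: [0.828, 0.561, 0.004, 0.006]
contact_force: [12.5, -1.1, -5.0]
opening: 0.533
finger_force: 6.3
```

```bash
python3 -m inch '[{"slide":[0,-0.2,0],"turn":0.012,"grip":4.5},{"slide":[0.01,-0.4,0],"turn":0.024,"grip":4.5},{"slide":[0.02,-0.6,0],"turn":0.036,"grip":4.5},{"slide":[0.02,-0.6,0],"turn":0.036,"grip":4.5}]'
python3 - <<'E'
from h import *
print(ctrl.get_state()['contact_force']); p,d=snap('wrist','w6'); snap('top','t6')
E
```

```text
time: 12.1
eef_pos: [0.4621, -0.226, 0.054]
tcp_rot: [0.838, 0.546, 0.003, 0.006]
contact_force: [12.4, -1.9, -5.9]
opening: 0.526
finger_force: 6.1
[12.39451873 -1.86500586 -5.85530194]
```

View pics/w6.png

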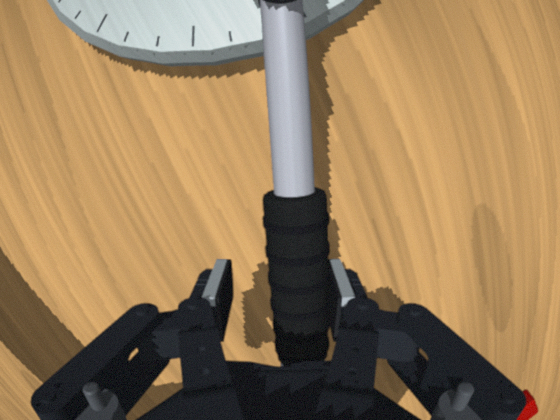

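Wrist picture: the right pad bears on the grip, and the hinge is at the top, about (282,3). The shank runs down to the grip end at (300,355). I'll estimate the hinge angle.

Run:
```python
from h import *
P=np.array([.5242,-.0666])
h=wpt(282,4,.081)[:2]; a=wpt(284,60,.081)[:2]; b=wpt(294,190,.081)[:2]; g1=wpt(296,196,.083)[:2]; g2=wpt(302,350,.086)[:2]
an=lambda v:np.degrees(np.arctan2(v[1],v[0]))
print('hinge',h,'dist',np.hypot(*(h-P)),'head',an(h-P),'shank',an(b-a),'handle',an(g2-h))
p=cv2.imread('pics/t6.png')[165:275,245:425]; cv2.imwrite('pics/ct6.png',cv2.resize(p,None,fx=4.4,fy=4.4,interpolation=2))
```

```text
hinge [ 0.51125758 -0.11897295] dist 0.053948424293954446 head -103.88084627599083 shank -109.1971142130874 handle -110.01842535726192
```

View pics/ct6.png

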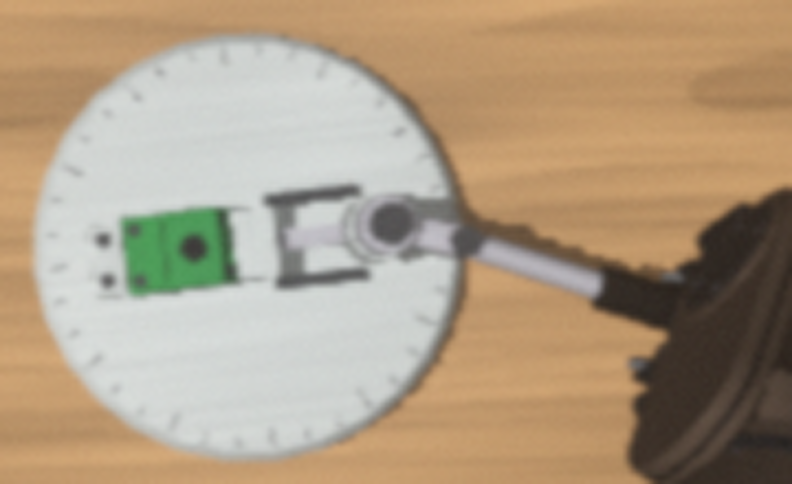

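The crop shows the housing clamped between fence and jaw. The head (post (392,222) to hinge (466,240)) and the handle (to (600,285)) differ by about 6°, so the hinge is at about 0.11 rad. It has broken over and is clear of the stop. I'll add one small margin step, then ease off.

```bash
python3 -m inch '[{"slide":[0,-0.15,0],"turn":0.01,"grip":4.5},{"slide":[0.01,-0.25,0],"turn":0.02,"grip":4.5},{"slide":[0.01,-0.25,0],"turn":0.02,"grip":4.5},{"slide":[0,-0.1,0],"turn":0.01,"grip":4.5},{"slide":[0,0.1,0],"turn":0,"grip":4.5},{"slide":[0,0.3,0],"turn":0,"grip":4.5},{"slide":[0,0.5,0],"turn":-0.02,"grip":4.5},{"slide":[0,0.7,0],"turn":-0.04,"grip":4.5},{"slide":[0,0.9,0],"turn":-0.05,"grip":4.5},{"slide":[0,1.1,0],"turn":-0.06,"grip":4.5},{"slide":[0,1.3,0],"turn":-0.07,"grip":4.5},{"slide":[0,1.5,0],"turn":-0.08,"grip":4.5}]'
```

```text
time: 13.4
eef_pos: [0.4748, -0.2305, 0.0536]
tcp_rot: [0.815, 0.58, 0.003, 0.003]
contact_force: [5.4, 0.6, -2.2]
opening: 0.53
finger_force: 2.6
```

```bash
python3 -m inch '[{"slide":[0,0.2,0],"turn":0,"grip":4.5},{"slide":[0,0.4,0],"turn":0,"grip":4.5},{"slide":[0,0.6,0],"turn":0,"grip":4.5},{"slide":[0,0.8,0],"turn":0,"grip":4.5},{"slide":[0,1.0,0],"turn":0,"grip":4.5},{"slide":[0,1.0,0],"turn":0,"grip":4.5}]'
python3 - <<'E'
from h import *
print(ctrl.get_state()['contact_force'].round(1)); snap('wrist','w7')
h=[wpt(*q) for q in [(279,150,.08),(279,250,.08)]]
E
```

```text
time: 14.0
eef_pos: [0.4811, -0.2334, 0.0523]
tcp_rot: [0.815, 0.58, -0.0, -0.0]
contact_force: [0.5, -0.2, 0.3]
opening: 0.525
finger_force: 0.0
[ 0.5 -0.2  0.3]
```

View pics/w7.png

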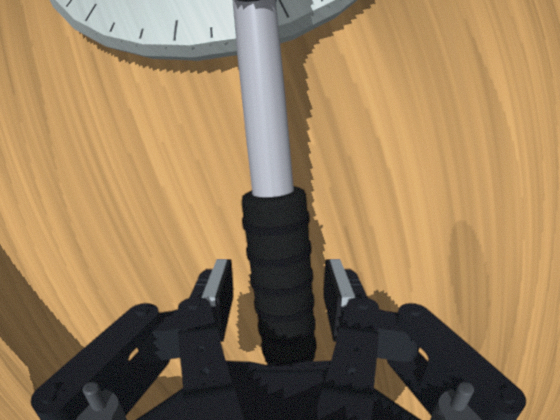

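Wrist picture: the grip is at about column 281, clear of both pads (232 and 326), with zero force. I'll rise straight up and check from the top.

```bash
python3 -m inch '[{"slide":[0,0,0],"turn":0,"grip":6.5},{"slide":[0,0,0],"turn":0,"grip":6.5},{"slide":[0,0,-3],"turn":0,"grip":6.5},{"slide":[0,0,-7],"turn":0,"grip":6.5},{"slide":[0,0,-11],"turn":0,"grip":6.5},{"slide":[-4,0,-13],"turn":0,"grip":6.5},{"slide":[-8,0,-13],"turn":0,"grip":6.5},{"slide":[-12,0,-13],"turn":0,"grip":6.5},{"slide":[-15,0,-13],"turn":0,"grip":6.5},{"slide":[-15,0,-13],"turn":0,"grip":6.5},{"slide":[-15,0,-13],"turn":0,"grip":6.5}]'
python3 - <<'E'
from h import *
snap('top','t8'); p=cv2.imread('pics/t8.png')[165:275,245:425]; cv2.imwrite('pics/ct8.png',cv2.resize(p,None,fx=4.4,fy=4.4,interpolation=2))
E
```

```text
time: 15.15
eef_pos: [0.4316, -0.3752, 0.1821]
tcp_rot: [0.815, 0.58, 0.0, -0.0]
contact_force: [-0.1, -0.1, 0.7]
opening: 0.766
finger_force: 0.0
```

View pics/ct8.png

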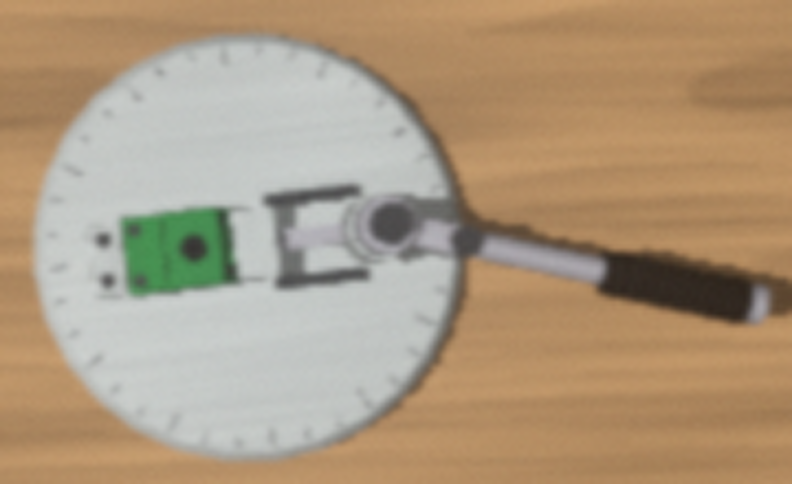

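The handle is straight again: post, hinge (466,240) and grip end (750,300) are in line. The housing is held between fence and jaw, and the arm is clear. Handing in.

```bash
python3 -c "
from plant import ctrl
print(ctrl.sign_off())"
```

```text
the job is handed in; nothing more can be done
None
```

I clamped the middle-sized green housing between jaw and fence and tightened the wrench until it broke over (hinge about 0.11–0.13 rad by my estimate, short of the stop). I then let go, the handle sprang straight, and I handed the job in at about 15 s with the bystanders untouched; the sign-off returned no verdict.

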